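# Load the empty nest pocket with a wheel nut, flange down

### The job

The flat metal nest plate on the bench takes two wheel nuts, flange down, and one of its two round pockets is still empty. Of the two wheel nuts that lie loose on the bench, take the one that already lies flange down (hexagon up) and set it flat in the empty pocket, still flange down. Leave the upside-down nut and the nut that already sits in the plate where they are.

Things in the scene. Friction and masses are not known exactly. Their poses are not given: they have to be found in the camera images.
- good_nut_centre (a point): Centre (half-way up, 11 mm above its underside) of the plain steel wheel nut that lies on the bench flange down, hexagon up: the one to load. 22 mm high: a round flange 42 mm across and 4 mm thick below, a hexagon 30 mm across flats and 36 mm across corners from 4 to 22 mm above. z points up along its bore, from flange to hexagon; +y and -y are square to one pair of flats, +x and -x point to corners (the same again every 60 degrees). About 70 g.
- upturned_nut_centre (a point): Centre (11 mm above the bench) of a like nut that lies the wrong way up on the bench, so that only its flat round flange face shows from above; its z points down. Leave it alone.
- empty_pocket (a point): Centre of the floor of the empty round pocket in the nest plate, 10 mm above the bench; z points up. The pocket is 60 mm across and 6 mm deep, open above. The plate is aluminium, fixed to the bench, 180 x 90 x 16 mm, long along this point's x; the other, loaded pocket lies 90 mm away in the direction of this point's -x, the plate's nearest end 45 mm away in +x, its long sides 45 mm away in +y and -y.
- seated_nut_centre (a point): Centre (half-way up) of the like nut that already sits flange down in the plate's other pocket; it stands 16 mm above the plate's top face. Leave it alone.
There are look-alikes about, which are no part of the job. What is shaped like the part that bears good_nut_centre but brown or orange is not meant.

How it is judged:
By the outcome, as a careful person would: the job done as asked, in the order asked, and still so for the second after the job is handed in, with the robot touching nothing.
It also fails if it takes over 32 s, if anything falls off the work surface, if the arm or the gripper's body presses on something with over 40 N, if the wrist force passes 120 N, or if a joint passes its speed limit or range.

### The arm

A 6-joint arm with a two-finger parallel gripper is mounted at the origin on a cart in front of the work surface, level with it; the furniture and walls round the work are solid. World frame = base frame: x ahead of the robot, y to its left, z up, the work surface at z = 0. Lengths are in mm, angles in rad, forces in N, time in s.
With the tool pointing down it reaches from about 250 to 800 mm from the base axis. Payload 3.9 kg.
Tool frame: the origin (TCP) lies on the centre line of the jaws, within the pads' length; the fingertips stand 19 mm ahead of it and the grasp point (between the pads) is the TCP; z points along the fingers, y is the line along which they close (so a half turn about z gives the same grasp; the last joint's range is limited). The gripper opens to 85 mm and grips with 20 to 120 N. Pads are 22 mm wide; open, the fingers measure 114 mm over their backs; the gripper's body (76 mm by 85 mm) begins 54 mm behind the grasp point. The pads swing forward as they close: fully open they stand 13 mm farther back than shut.
Start: joints at [-1.263, 0.26, -0.138, 1.173, 0, 1.571], TCP at [159.051, -500.318, 250.304] pointing down, gripper open.
Joint ranges: [-2.78, 2.78], [-0.83, 1.72], [-1.28, 1.37], [-1.9, 2.12], [-1.57, 1.48], [-3.14, 3.14]. Speed limits (rad/s): [2.57, 2.57, 3.14, 3.14, 3.14, 3.14].

### API

Orientations are given as a 3x3 rotation matrix whose columns are the frame's x, y, z axes.
In Python, from workcell import read_state, get_image, finish_job gives the robot as it stands.
- The arm moves only by the tool move_arm, never from a script. Its argument "rows" is a list of rows, each a list of 7 numbers: the closure in counts, from 0 (fully open) to 255 (shut), then the shift along the tool's x, y, z in cm, then the turn, a rotation vector about the tool's x, y, z in rad. A call has 1 to 12 rows; each row is the pose to reach, as a shift and turn from the pose commanded when the call began, along the tool's axes at that moment; what a row does not reach only later rows make up. A row lasts 1/8 s, in which the tool goes at most 62.5 mm and 10.7 degrees, less where a joint would pass 70% of its speed; a pose out of reach is approached as far as the arm can. A call with a gripper value outside its range is refused whole. The fingers move at their own pace and stop on an object; "grip_force" is the grip in N (left out, the last holds). Time passes only in rows, so rows that repeat a pose let the fingers close. It gives the time, the measured TCP pose, the force, the opening and the grip force at its end, in the units of the state.
- read_state(): the state, without advancing time (a new reading comes with each control period).
- get_image(name): name is "side" or "top"; returns a dict with "img" (400x640x3 uint8, red, green, blue), "fov_y" (degrees; the focal length in pixels is half the picture's height over the tangent of half this angle, whatever the lens; pixels are square), "cx", "cy" (the principal point, pixels), "k1" (the pictures are not rectified: a ray, as slopes to the right and down, at radius r is drawn at 1 + k1 r^2 times it, then the intrinsics apply), "rvec" (rotation vector, rad) and "tvec" (3), from world to camera coordinates, as OpenCV has them. Camera axes: x right, y down, z forward; pixel columns grow to the right and rows downward; lengths in mm; the calibration is good to about 2 mm. A picture is of the moment at which its call begins. There is no depth.
- finish_job(): hands the job in; it is judged then, once.
The state is a dict: "clock": time; "joint_positions": joint angles; "qd": joint speeds; "tau": joint torques, N m; "position": TCP position; "tcp_rot": TCP orientation; "wrist_force": force on the tool from outside, world axes, zero at the start; "wrist_torque": the same for the moment, N m; "width": finger opening in mm; "grasp_force": force on a finger pad.
Only numpy, scipy, OpenCV 4.12 (cv2) and the standard library are available. Lean on these libraries where they do the work, as an engineer would, in place of code of your own. Each camera call takes 0.05 s, during which the arm holds its last target. There are 200 camera calls.

## Working session

There is one attempt and no reset: what is moved stays moved. The work goes in short steps, Python scripts to look and compute and a tool call to move; the robot and the scene stay as the last step left them, time stands still between calls to the robot, and variables do not carry over. Pictures are saved under pics/ and viewed, at most 10 in all, crops included, and the job is handed in when it is done.

Besides the shell and the picture viewer there is one more tool, called after "Request:" as name([rows], argument=value, ...), one row to a line, values as JSON. move_arm: Moves the arm, as the interface text tells. Its arguments: {"type":"object","properties":{"rows":{"type":"array","items":{"type":"array","items":{"type":"number"}}},"grip_force":{"type":"number"}},"required":["rows"]}

```bash
mkdir -p pics
cat > h.py <<'E'
import numpy as np, cv2
from workcell import read_state, get_image, finish_job
def K(d):
    f=200/np.tan(np.radians(d["fov_y"])/2)
    return np.array([[f,0,d["cx"]],[0,f,d["cy"]],[0,0,1.]]), np.array([d["k1"],0,0,0,0.])
def ray(d,uv,z):
    k,dist=K(d); n=cv2.undistortPoints(np.float64(uv).reshape(-1,1,2),k,dist).reshape(-1,2)
    R=cv2.Rodrigues(np.float64(d["rvec"]))[0]; c=-R.T@np.float64(d["tvec"]).ravel()
    v=np.c_[n,np.ones(len(n))]@R
    return c+v*((z-c[2])/v[:,2])[:,None]
def proj(d,P):
    k,dist=K(d); return cv2.projectPoints(np.float64(P).reshape(-1,1,3),np.float64(d["rvec"]),np.float64(d["tvec"]),k,dist)[0].reshape(-1,2)
E
python3 - <<'E'
from h import *
for n in("top","side"):
    d=get_image(n); cv2.imwrite(f"pics/{n}0.png",d["img"][...,::-1])
    R=cv2.Rodrigues(np.float64(d["rvec"]))[0]; print(n,d["fov_y"],d["k1"],(-R.T@np.float64(d["tvec"]).ravel()).round(), R.round(2).tolist())
s=read_state();print(s["clock"],s["position"],s["tcp_rot"],s["width"])
E
```

```text
top 48.11414207941164 -0.023992732675780826 [425.   1. 948.] [[0.1, -1.0, 0.0], [-0.97, -0.1, -0.21], [0.2, 0.02, -0.98]]
side 44.671201220094304 0.011608172031979 [ 230. -583.  568.] [[0.84, -0.55, -0.01], [-0.32, -0.47, -0.82], [0.44, 0.69, -0.57]]
0.1 [ 158.88288893 -499.75172692  249.55022054] [[ 9.52996128e-01  3.02982002e-01 -5.35730688e-04]
 [ 3.02982476e-01 -9.52994595e-01  1.70925605e-03]
 [ 7.32536999e-06 -1.79123141e-03 -9.99998396e-01]] 84.90349513344009
```

View pics/top0.png

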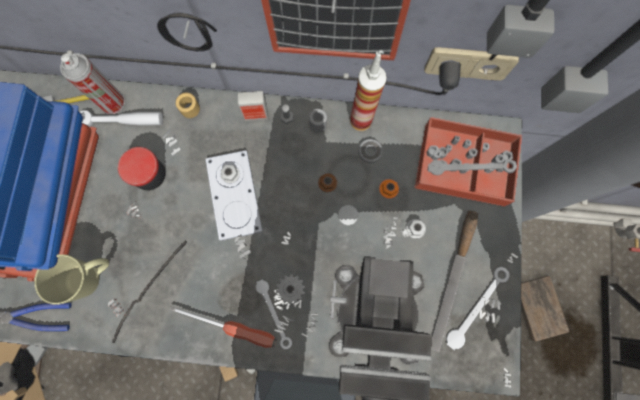

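View pics/side0.png

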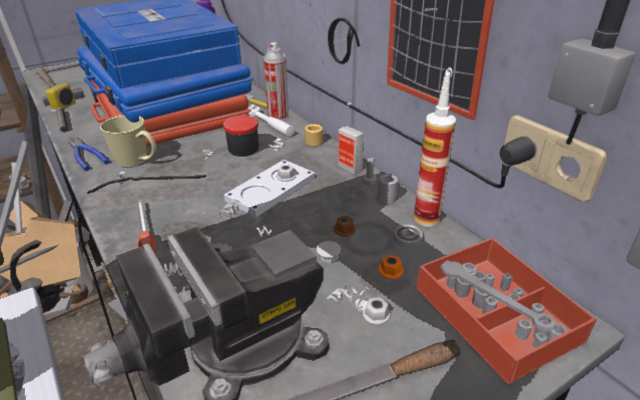

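The top view shows these candidates:
- Plain steel nut, hexagon up, at (417,228) in top and (376,309) in side.
- Upturned nut showing only its disc, at (348,215) in top and (328,252) in side.
- Brown nut at (327,182) and orange nut at (390,188), both look-alikes.
- Seated nut in the plate at (229,173).

The empty pocket is at (239,214). The nut at (417,228) fits because it is plain steel and its hexagon is visible. I'll confirm it in a crop and measure.

Run:
```python
from h import *
t=get_image("top");s=get_image("side")
c=lambda d,u,v,w=80,h=60:cv2.resize(d["img"][v-h//2:v+h//2,u-w//2:u+w//2],(400,300),interpolation=cv2.INTER_CUBIC)
cv2.imwrite("pics/c1.png",np.vstack([np.hstack([c(t,412,228),c(s,370,309)]),np.hstack([c(t,236,205),c(s,262,185,100,75)])])[...,::-1])
print("good top z22",ray(t,[[417,228]],22).round(),"side",ray(s,[[376,304]],22).round())
print("upturned",ray(t,[[348,215]],22).round(),"pocket",ray(t,[[239,214]],10).round(),"seated",ray(t,[[229,173]],32).round())
# plate: bright low-saturation blob
hsv=cv2.cvtColor(t["img"],cv2.COLOR_RGB2HSV);m=((hsv[...,2]>165)&(hsv[...,1]<50)).astype(np.uint8)
for (u0,u1,v0,v1) in((195,270,140,250),(395,435,212,245)):
    mm=np.zeros_like(m);mm[v0:v1,u0:u1]=m[v0:v1,u0:u1]
    cs=cv2.findContours(mm,0,2)[0];b=max(cs,key=cv2.contourArea)
    r=cv2.minAreaRect(b);print(r,cv2.contourArea(b));
    if u0==195:
        P=ray(t,cv2.boxPoints(r),16);print(P.round(1).tolist(),P.mean(0),np.linalg.norm(np.diff(P,axis=0),axis=1))
```

```text
good top z22 [[ 577. -199.   22.]] side [[ 579. -200.   22.]]
upturned [[590. -53.  22.]] pocket [[572. 177.  10.]] seated [[653. 205.  32.]]
((233.54054260253906, 201.24325561523438), (96.33780670166016, 44.058929443359375), 80.53767395019531) 3412.0
[[686.9, 267.9, 16.0], [712.5, 176.1, 16.0], [510.6, 116.6, 16.0], [486.7, 204.5, 16.0]] [599.1906043  191.27724104  16.        ] [ 95.2749086  210.47222998  91.14036648]
((413.5, 229.5), (17.0, 23.0), 90.0) 260.0
```

View pics/c1.png

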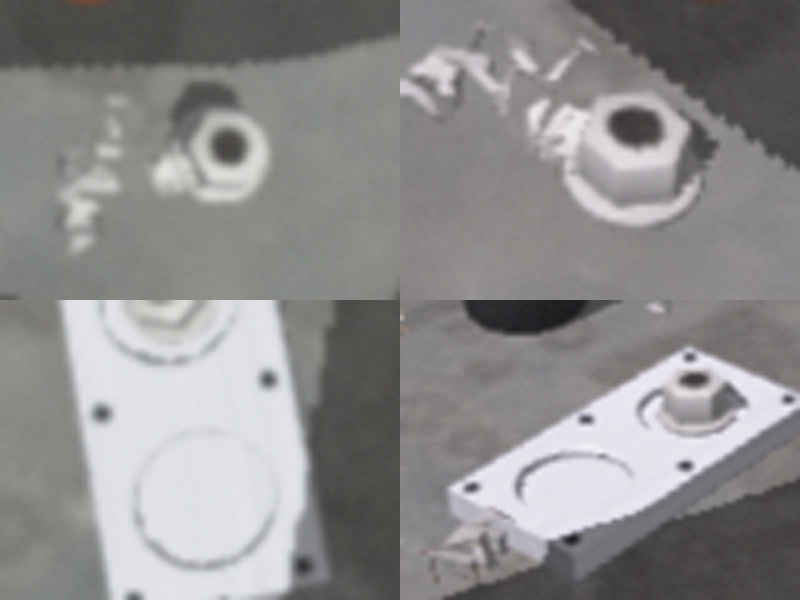

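The crop confirms the steel nut with its hexagon up at top (417.7,226.8), and the empty pocket centred near top (237,214.5). Next I need the hexagon's yaw and the vise clearances.

Run:
```python
from h import *
t=get_image("top");s=get_image("side")
c=lambda d,u,v,w,h,k:cv2.resize(d["img"][v:v+h,u:u+w],None,fx=k,fy=k,interpolation=cv2.INTER_CUBIC)
a=c(t,402,212,32,30,12);b=c(s,358,288,36,30,11)
b=cv2.copyMakeBorder(b,0,30,0,0,0)
e=cv2.convertScaleAbs(np.hstack([a,b]),alpha=1.6,beta=-120)
cv2.imwrite("pics/c2.png",e[...,::-1])
print("good",ray(t,[[417.7,226.8]],22).round(1),ray(s,[[376.8,303.6]],22).round(1))
print("pocket rim z16",ray(t,[[236.8,214.5],[222.7,214.5],[251.2,214.5],[237,200.3],[237,228.7]],16).round(1).tolist(),"side",ray(s,[[255.6,193.5]],16).round(1))
# circle fit to thin dark rim pixels in top
for d,box in((t,(218,255,197,232)),(s,(236,272,182,208))):
    g=cv2.cvtColor(d["img"],cv2.COLOR_RGB2GRAY).astype(np.uint8)
    bh=cv2.morphologyEx(g,cv2.MORPH_BLACKHAT,np.ones((5,5)))
    u0,u1,v0,v1=box;ys,xs=np.nonzero(bh[v0:v1,u0:u1]>14)
    P=ray(d,np.c_[xs+u0,ys+v0],16)[:,:2]
    c0=ray(t,[[236.8,214.5]],16)[0,:2]
    for _ in range(6):
        r=np.linalg.norm(P-c0,axis=1);k=abs(r-30)<7
        A=np.c_[2*P[k],np.ones(k.sum())];x=np.linalg.lstsq(A,(P[k]**2).sum(1),rcond=None)[0];c0=x[:2]
    print("fit",c0.round(1),np.sqrt(x[2]+c0@c0).round(1),k.sum())
# plate screws + vise
print("plate ctr between seated bore and pocket; seated",ray(t,[[229,173]],32),ray(s,[[286,169]],32))
for z in(80,120,160):print(z,"vise top: jaw far corners",ray(t,[[363,257],[412,257],[431,335]],z).round().tolist(),"side",ray(s,[[320,262],[262,237]],z).round().tolist())
```

```text
good [[ 579.8 -200.6   22. ]] [[ 580.6 -199.7   22. ]]
pocket rim z16 [[569.3, 179.9, 16.0], [566.4, 209.5, 16.0], [572.3, 149.6, 16.0], [599.7, 183.6, 16.0], [539.4, 175.4, 16.0]] side [[569.5 176.2  16. ]]
fit [569.5 180.8] 29.1 99
fit [569.2 179.1] 28.1 90
plate ctr between seated bore and pocket; seated [[653.48598065 205.20008267  32.        ]] [[656.50988327 201.34049279  32.        ]]
80 vise top: jaw far corners [[501.0, -86.0, 80.0], [510.0, -180.0, 80.0], [369.0, -224.0, 80.0]] side [[526.0, -129.0, 80.0], [482.0, -28.0, 80.0]]
120 vise top: jaw far corners [[497.0, -82.0, 120.0], [506.0, -172.0, 120.0], [371.0, -213.0, 120.0]] side [[501.0, -166.0, 120.0], [461.0, -74.0, 120.0]]
160 vise top: jaw far corners [[494.0, -78.0, 160.0], [502.0, -163.0, 160.0], [374.0, -203.0, 160.0]] side [[477.0, -203.0, 160.0], [440.0, -119.0, 160.0]]
```

View pics/c2.png

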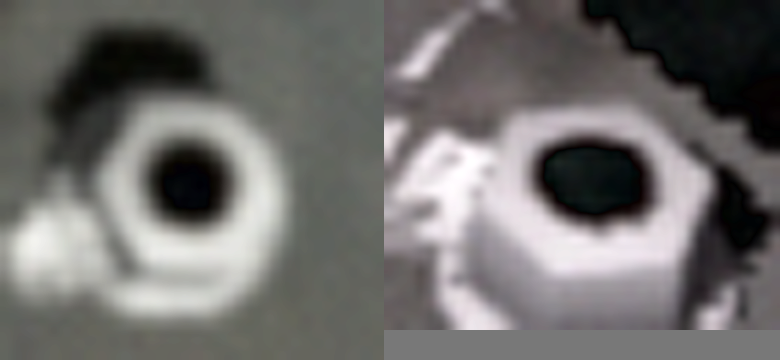

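The crop shows a clear hexagon top. Its side-crop corners are near (505,110), (650,105), (712,180), (688,262), (555,270) and (478,210). In the top crop they are (105,185), (140,262) and (135,105).

Run:
```python
from h import *
t=get_image("top");s=get_image("side")
a=np.array([[505,110],[650,105],[712,180],[688,262],[555,270],[478,210]],float)-[384,0]
P=ray(s,(a+.5)/11-.5+[358,288],22)[:,:2];c=P.mean(0);v=P-c
print("side",c,np.linalg.norm(v,axis=1).round(1),np.degrees(np.arctan2(v[:,1],v[:,0])).round(1))
a=np.array([[105,185],[140,262],[135,105],[235,265]],float)
P=ray(t,(a+.5)/12-.5+[402,212],22)[:,:2];v=P-[579.8,-200.6]
print("top",np.linalg.norm(v,axis=1).round(1),np.degrees(np.arctan2(v[:,1],v[:,0])).round(1))
st=read_state();R=np.array(st["tcp_rot"]);p=np.array(st["position"])
for g in([580,-200,200],[580,-200,26]):print("shift cm",(R.T@(np.array(g)-p)/10).round(2))
```

```text
side [ 579.44525448 -201.58286564] [18.6 17.8 15.8 17.1 16.2 17. ] [  94.6   27.2  -28.   -84.2 -149.6  159.5]
top [15.6 17.1 16.9 15.7] [  96.8  149.5   40.9 -150.1]
shift cm [ 49.22 -15.86   5.02]
shift cm [ 49.22 -15.86  22.42]
```

The hexagon's corners lie at about 33° (mod 60), and both views agree. I'll close along yaw −57°, which keeps the fingers off the vise, so the turn about tool z is −0.27.

Request:
move_arm([
  [70,4,-1.3,0,0,0,-0.02],
  [70,8.5,-2.7,0,0,0,-0.05],
  [70,13.5,-4.3,0.3,0,0,-0.08],
  [70,18.5,-6,0.6,0,0,-0.11],
  [70,23.5,-7.6,1,0,0,-0.14],
  [70,28.5,-9.2,1.5,0,0,-0.17],
  [70,33.5,-10.8,2,0,0,-0.2],
  [70,38.5,-12.4,2.7,0,0,-0.23],
  [70,43,-13.9,3.5,0,0,-0.25],
  [70,46.5,-15,4.5,0,0,-0.27],
  [70,49.2,-15.9,5,0,0,-0.27],
  [70,49.2,-15.9,5,0,0,-0.27],
])

```text
clock: 1.9
position: [580.9, -198.4, 199.4]
tcp_rot: [[0.836, 0.549, -0.001], [0.549, -0.836, 0.0], [-0.0, -0.001, -1.0]]
wrist_force: [-0.6, -0.3, -0.4]
width: 61.7
grasp_force: 0.0
```

```bash
cat > st.py <<'E'
from h import *
st=read_state();R=np.array(st["tcp_rot"]);p=np.array(st["position"])
print(st["clock"],p.round(1),"yaw y",np.degrees(np.arctan2(R[1,1],R[0,1])).round(1),R[:,2].round(3),"w",round(st["width"],1),"F",np.round(st["wrist_force"],1),"g",st["grasp_force"],"q",np.round(st["joint_positions"],2))
def to(*g):
    for x in g: print(x,"cm",(R.T@(np.array(x)-p)/10).round(2))
E
python3 -c "
from st import *
to([580,-200.5,26])
for n in('top','side'):
    d=get_image(n); cv2.imwrite(f'pics/{n}1.png',d['img'][...,::-1])
a=cv2.imread('pics/side1.png')[150:400,200:520];b=cv2.imread('pics/top1.png')[130:380,280:540]
cv2.imwrite('pics/c3.png',np.hstack([cv2.resize(a,None,fx=1.35,fy=1.35),cv2.resize(b,None,fx=1.35,fy=1.35)]))"
```

```text
1.9 [ 580.9 -198.4  199.4] yaw y -56.7 [-0.001  0.    -1.   ] w 61.7 F [-0.6 -0.3 -0.4] g 0.0 q [-0.33  0.44 -0.01  1.13  0.    2.23]
[580, -200.5, 26] cm [-0.19  0.14 17.34]
```

View pics/c3.png

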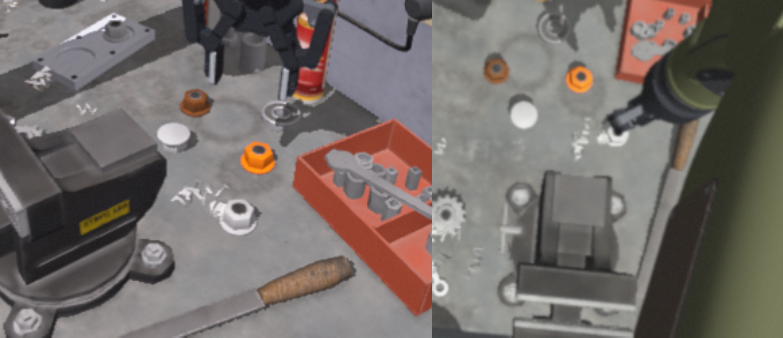

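The gripper hangs over the good nut, at about (240,215) in the side crop. The vise lies clear on the left. I'll descend and check before closing.

Request:
move_arm([
  [70,-0.1,0.1,3,0,0,0],
  [70,-0.2,0.1,6.5,0,0,0],
  [70,-0.2,0.1,10,0,0,0],
  [70,-0.2,0.1,13,0,0,0],
  [70,-0.2,0.1,15.5,0,0,0],
  [70,-0.2,0.1,17,0,0,0],
  [70,-0.2,0.1,17.3,0,0,0],
  [70,-0.2,0.1,17.3,0,0,0],
])

```text
clock: 3.0
position: [579.0, -202.1, 28.1]
tcp_rot: [[0.838, 0.546, 0.001], [0.546, -0.838, -0.0], [0.001, 0.001, -1.0]]
wrist_force: [-0.7, -0.5, 0.6]
width: 62.3
grasp_force: 0.0
```

```bash
python3 -c "
from st import *
to([580,-200.5,26])
d=get_image('side'); cv2.imwrite('pics/c4.png',cv2.resize(d['img'][230:350,300:450],None,fx=4,fy=4,interpolation=cv2.INTER_CUBIC)[...,::-1])"
```

```text
3.0 [ 579.  -202.1   28.1] yaw y -56.9 [ 0.001 -0.    -1.   ] w 62.3 F [-0.7 -0.5  0.6] g 0.0 q [-0.34  0.57 -0.26  0.74 -0.    2.23]
[580, -200.5, 26] cm [ 0.17 -0.08  0.21]
```

View pics/c4.png

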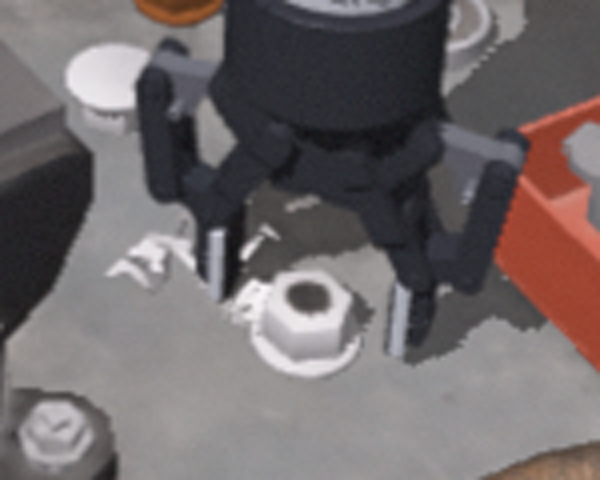

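The nut at (305,320) lies between the two pads at (215,270) and (398,320), so the grasp is lined up apart from about 2 mm. I'll correct that and close.

Request:
move_arm([
  [70,0.15,-0.1,0.15,0,0,0],
  [110,0.15,-0.1,0.15,0,0,0],
  [140,0.15,-0.1,0.15,0,0,0],
  [255,0.15,-0.1,0.15,0,0,0],
  [255,0.15,-0.1,0.15,0,0,0],
  [255,0.15,-0.1,0.15,0,0,0],
  [255,0.15,-0.1,0.15,0,0,0],
  [255,0.15,-0.1,0.15,0,0,0],
], grip_force=45)

```text
clock: 4.05
position: [579.7, -200.1, 26.2]
tcp_rot: [[0.838, 0.546, 0.001], [0.546, -0.838, -0.0], [0.001, 0.001, -1.0]]
wrist_force: [0.2, 0.3, 5.5]
width: 28.8
grasp_force: 45.1
```

```bash
python3 -c "
from st import *
to([569.4,180,120])"
```

```text
4.05 [ 579.7 -200.1   26.2] yaw y -56.9 [ 0.001 -0.    -1.   ] w 28.8 F [0.2 0.3 5.5] g 45.14895564643666 q [-0.33  0.58 -0.26  0.74  0.    2.23]
[569.4, 180, 120] cm [ 19.9  -32.4   -9.39]
```

Request:
move_arm([
  [255,0,0,-1,0,0,0],
  [255,0,0,-3,0,0,0],
  [255,0,0,-6,0,0,0],
  [255,0,0,-9.5,0,0,0],
  [255,0,0,-13,0,0,0],
  [255,0,0,-13,0,0,0],
])

```text
clock: 4.8
position: [581.2, -200.7, 158.9]
tcp_rot: [[0.838, 0.546, 0.005], [0.546, -0.838, -0.002], [0.003, 0.005, -1.0]]
wrist_force: [0.6, 0.1, -0.9]
width: 29.1
grasp_force: 44.6
```

```bash
python3 -c "
from st import *
to([569.4,180,160])
d=get_image('side'); cv2.imwrite('pics/c5.png',cv2.resize(d['img'][170:350,290:490],None,fx=3,fy=3,interpolation=cv2.INTER_CUBIC)[...,::-1])"
```

```text
4.8 [ 581.2 -200.7  158.9] yaw y -56.9 [ 0.005 -0.002 -1.   ] w 29.1 F [ 0.6  0.1 -0.9] g 44.60367592982948 q [-0.33  0.46 -0.08  1.03 -0.    2.23]
[569.4, 180, 160] cm [ 19.8  -32.54  -0.19]
```

View pics/c5.png

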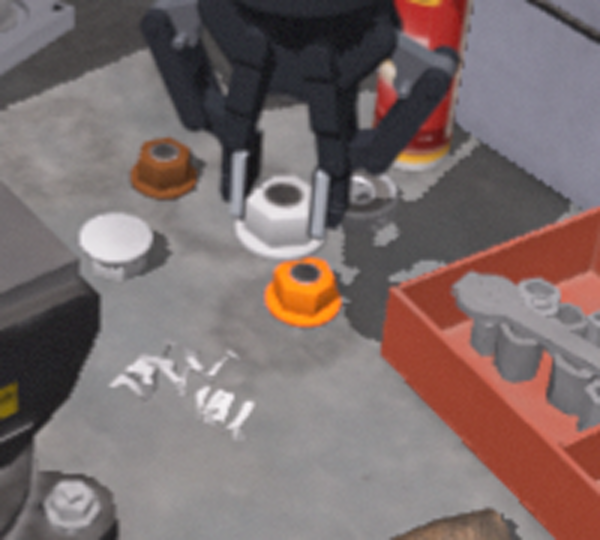

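The nut is held level between the pads at (285,215), and nothing else has been disturbed. I'll carry it over the pocket.

Request:
move_arm([
  [255,1,-1.6,-1,0,0,0],
  [255,3,-4.9,-2,0,0,0],
  [255,5,-8.2,-2,0,0,0],
  [255,7.2,-11.8,-2,0,0,0],
  [255,9.4,-15.4,-2,0,0,0],
  [255,11.6,-19,-2,0,0,0],
  [255,13.8,-22.6,-1,0,0,0],
  [255,15.8,-26,1,0,0,0],
  [255,17.6,-29,3,0,0,0],
  [255,19,-31.3,6,0,0,0],
  [255,19.8,-32.5,8,0,0,0],
  [255,19.8,-32.5,8,0,0,0],
])

```text
clock: 6.35
position: [564.5, 181.3, 73.2]
tcp_rot: [[0.836, 0.548, -0.006], [0.548, -0.836, -0.002], [-0.006, -0.002, -1.0]]
wrist_force: [-1.1, 0.3, -0.1]
width: 28.7
grasp_force: 44.6
```

```bash
python3 -c "
from st import *
to([569.4,180,36])
d=get_image('side');t=get_image('top');print(proj(d,[p]),proj(t,[p]))
a=cv2.resize(d['img'][125:225,205:315],None,fx=4,fy=4,interpolation=cv2.INTER_CUBIC)
b=cv2.resize(t['img'][150:250,190:280],None,fx=4,fy=4,interpolation=cv2.INTER_CUBIC)
cv2.imwrite('pics/c6.png',np.hstack([a,b])[...,::-1])"
```

```text
6.35 [564.5 181.3  73.2] yaw y -56.7 [-0.006 -0.002 -1.   ] w 28.7 F [-1.1  0.3 -0.1] g 44.61404277244583 q [ 0.31  0.5  -0.25  0.82  0.    2.87]
[569.4, 180, 36] cm [0.36 0.39 3.72]
[[249.68513083 169.00207012]] [[230.8502584  211.88583636]]
```

View pics/c6.png

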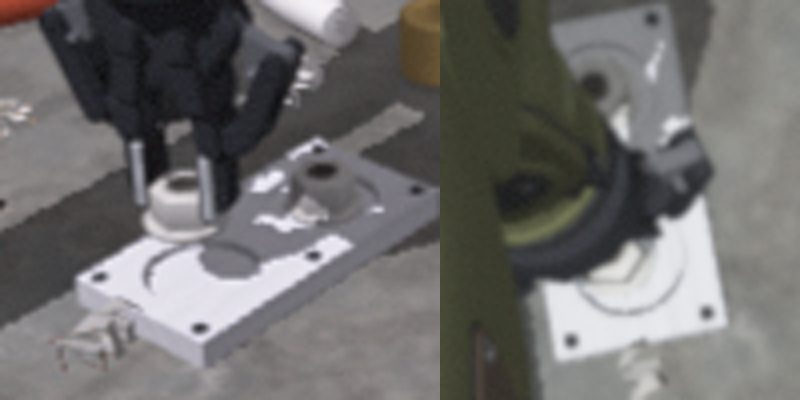

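The nut hangs level over the empty pocket, with its bore near side (250.6,170.4). I'll correct by 4 mm, lower to just above the floor, and measure again.

Request:
move_arm([
  [255,0.3,0.3,0.5,0,0,0],
  [255,0.3,0.3,1.5,0,0,0],
  [255,0.3,0.3,1.8,0,0,0],
  [255,0.3,0.3,1.8,0,0,0],
  [255,0.3,0.3,1.8,0,0,0],
])

```text
clock: 7.08
position: [571.9, 179.4, 57.9]
tcp_rot: [[0.838, 0.546, 0.0], [0.546, -0.838, 0.0], [0.0, 0.0, -1.0]]
wrist_force: [-0.2, 0.4, -0.7]
width: 29.0
grasp_force: 44.6
```

```bash
python3 -c "
from st import *
to([569.4,180,36])
d=get_image('side')
print('before-move bore',ray(d,[[250.4,170.1]],69))
cv2.imwrite('pics/c7.png',cv2.resize(d['img'][140:220,210:310],None,fx=6,fy=6,interpolation=cv2.INTER_CUBIC)[...,::-1])"
```

```text
7.075 [571.9 179.4  57.9] yaw y -56.9 [ 0.  0. -1.] w 29.0 F [-0.2  0.4 -0.7] g 44.64054682524875 q [ 0.3   0.52 -0.26  0.79  0.    2.87]
[569.4, 180, 36] cm [-0.18 -0.19  2.19]
before-move bore [[566.60577863 183.24149223  69.        ]]
```

View pics/c7.png

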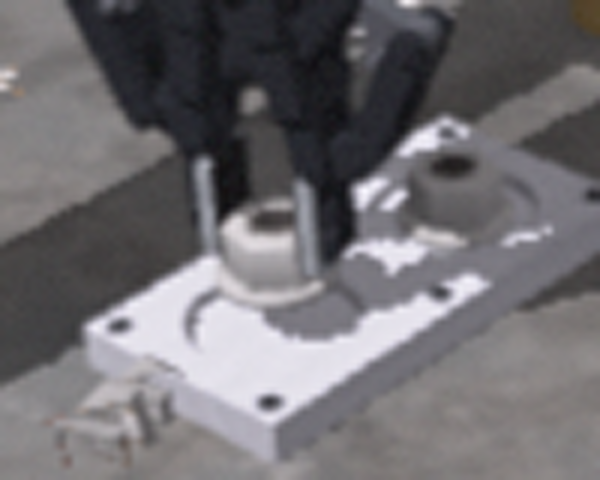

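```bash
python3 -c "
from st import *
d=get_image('side')
c=ray(d,[[254.9,175.8]],54)[0];print('bore',c);e=np.r_[569.4-c[0],180-c[1],0];print('corr cm',(R.T@e/10).round(2));to([569.4,180,36.2])"
```

```text
7.125 [572.  179.5  58. ] yaw y -56.9 [ 0.  0. -1.] w 29.5 F [-0.6  0.7 -0.7] g 44.63997789658606 q [ 0.3   0.52 -0.26  0.79 -0.    2.87]
bore [574.22259416 181.42793292  54.        ]
corr cm [-0.48 -0.14 -0.  ]
[569.4, 180, 36.2] cm [-0.19 -0.18  2.18]
```

Both estimates say to shift about −0.3 cm in x and −0.15 cm in y. I'll descend gently with that correction.

Request:
move_arm([
  [255,-0.3,-0.15,0.4,0,0,0],
  [255,-0.3,-0.15,0.9,0,0,0],
  [255,-0.3,-0.15,1.4,0,0,0],
  [255,-0.3,-0.15,1.8,0,0,0],
  [255,-0.3,-0.15,2.0,0,0,0],
  [255,-0.3,-0.15,2.0,0,0,0],
  [255,-0.3,-0.15,2.0,0,0,0],
])

```text
clock: 8.05
position: [568.7, 179.1, 37.9]
tcp_rot: [[0.838, 0.546, 0.0], [0.546, -0.838, 0.0], [0.0, 0.0, -1.0]]
wrist_force: [0.2, -1.1, -0.5]
width: 29.2
grasp_force: 44.6
```

Request:
move_arm([
  [255,0,0,0.1,0,0,0],
  [255,0,0,0.15,0,0,0],
  [255,0,0,0.15,0,0,0],
  [255,0,0,0.15,0,0,0],
])

```text
clock: 8.55
position: [568.5, 179.1, 36.3]
tcp_rot: [[0.838, 0.546, 0.0], [0.546, -0.838, -0.0], [0.0, 0.0, -1.0]]
wrist_force: [0.8, -0.1, -0.4]
width: 29.3
grasp_force: 44.6
```

Request:
move_arm([
  [255,0,0,0.05,0,0,0],
  [255,0,0,0.05,0,0,0],
  [255,0,0,0.05,0,0,0],
])

```text
clock: 8.93
position: [568.6, 179.1, 36.2]
tcp_rot: [[0.838, 0.546, 0.0], [0.546, -0.838, 0.0], [0.0, 0.0, -1.0]]
wrist_force: [-1.5, -0.7, 3.7]
width: 29.2
grasp_force: 45.1
```

Request:
move_arm([
  [255,0,0,0.05,0,0,0],
  [255,0,0,0.05,0,0,0],
  [255,0,0,0.05,0,0,0],
])

```text
clock: 9.3
position: [568.6, 179.1, 36.2]
tcp_rot: [[0.838, 0.546, 0.001], [0.546, -0.838, 0.0], [0.001, 0.0, -1.0]]
wrist_force: [-3.2, -0.7, 7.8]
width: 28.9
grasp_force: 45.6
```

The nut is touching the pocket floor (7.8 N upward). I'll release it and retreat.

Request:
move_arm([
  [130,0,0,0,0,0,0],
  [100,0,0,0,0,0,0],
  [80,0,0,0,0,0,0],
  [80,0,0,0,0,0,0],
  [80,0,0,-1,0,0,0],
  [80,0,0,-3,0,0,0],
  [80,0,0,-6,0,0,0],
  [80,0,0,-10,0,0,0],
  [80,0,0,-15,0,0,0],
  [80,0,0,-18,0,0,0],
  [80,0,0,-18,0,0,0],
])

```text
clock: 10.68
position: [570.5, 179.8, 219.1]
tcp_rot: [[0.838, 0.546, 0.007], [0.546, -0.838, 0.002], [0.007, 0.002, -1.0]]
wrist_force: [0.1, 0.7, -0.6]
width: 58.5
grasp_force: 0.0
```

```bash
python3 -c "
from st import *
d=get_image('side')
cv2.imwrite('pics/c8.png',cv2.resize(d['img'][140:220,210:310],None,fx=6,fy=6,interpolation=cv2.INTER_CUBIC)[...,::-1])"
```

```text
10.675 [570.5 179.8 219.1] yaw y -56.9 [ 0.007  0.002 -1.   ] w 58.5 F [ 0.1  0.7 -0.6] g 0.0 q [ 0.31  0.39 -0.02  1.15 -0.    2.87]
```

View pics/c8.png

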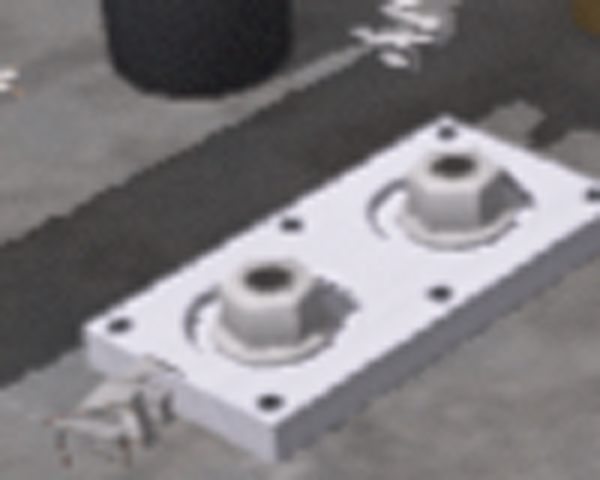

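The loaded nut at crop (268,310) sits flat inside the pocket rim, flange down and level like the seated nut at (455,200). The gripper is clear, so I'll hand in the job.

```bash
python3 -c "
from h import *
print(finish_job())"
```

```text
the job is handed in; nothing more can be done
None
```

The plain steel nut that lay flange down is now flat in the empty pocket, still flange down; I moved neither of the other two nuts, and the job was handed in at about 11 s of the 32 s allowed.

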